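# Unscrew the retaining cap over the empty wire spool

### The job

The empty spool on the pay-off stand is due to be changed: unscrew the black retaining cap that clamps it, lift the cap up off its spindle until it is well clear (a hand's breadth above the spindle's tip) and finish while still holding it there in the gripper. The cap's thread may be left- or right-handed and you cannot see which, so try it a little each way and unscrew it the way it gives. Leave the cap over the wound spool tight and everything else on the bench where it is.

Things in the scene. Friction and masses are not known exactly. Their poses are not given: they have to be found in the camera images.
- stand: pay-off stand, fixed: grey base plate 180 x 420 mm, two turntables with upright steel spindles 210 mm apart. Brakes on: spindles and spools do not turn. Origin mid-underside on the bench; y runs along the row of spindles to the left one (robot's left), x away from the robot.
- spindle_left (a point): point on the axis of the left spindle level with the top of its spool, 116 mm above the bench, where the cap's foot sits. The spindle's tip is 26 mm above this point. Its quick three-start thread, hidden by the cap, is left- or right-handed; the hand changes from time to time, and the two spindles have opposite hands.
- spindle_right (a point): the same point of the right spindle. Both threads climb 4.4 mm per radian (28 mm per turn) and let the cap go after about 1.25 rad (70 degrees) of loosening; until then they hold it down.
- spool_bare: the empty spool: nothing wound between its flanges, bare barrel of 52 mm diameter. Grey moulded flanges 132 mm in diameter, 90 mm high over all; on either the left or the right spindle, locked there. Origin at the centre of its underside, 26 mm above the bench.
- spool_wound: the wound spool: the same spool with copper wire filling it to 118 mm diameter, on the other spindle.
- cap_left_mid (a point): centre (half-way up) of the retaining cap on the left spindle: loose black twelve-sided hand knob, 52 mm across flats, 40 mm high, upright, closed top, about 110 g. Its x axis is square to a flat (flats every 30 degrees) and along the stand's x at the start. Screwed down: its foot is on the spool's flange, its centre 20 mm above it.
- cap_right_mid (a point): centre of the same kind of cap on the right spindle. Either cap, turned the tightening way, comes firmly up against its thread's end stop within about 0.1 rad; turned the loosening way it runs easily (under 0.3 N m) and climbs, and once out of the thread it lifts straight off. Grip it well with the fingertips 4 to 10 mm above the flange; 45 mm is free all round.
- can_mid (a point): bystander: centre of a loose spray can, 54 mm in diameter, 165 mm high, standing beside the stand.
- spare_mid (a point): bystander: centre of a loose wound spare spool, 132 mm in diameter, 90 mm high, standing beside the stand.
- bin_mid (a point): bystander: centre of a loose blue bin of bolts, 130 x 100 x 60 mm, beyond the stand.
- screwdriver_grip (a point): bystander: handle of a screwdriver lying on the bench between the robot and the stand.
Not all that is in view belongs to the job. Leave any purple look-alike of the part that bears cap_right_mid alone.

How it is judged:
On the way:
1. the cap over the empty spool is turned loose on its spindle, by more than 40 degrees, before it comes up (((horizontal distance between spool_bare and spindle_left below 0.05 m and angle between the x axis of cap_left_mid and the x axis of stand, either way round above 0.7 rad and z of cap_left_mid in the frame of spindle_left below 0.034 m and horizontal distance between cap_left_mid and spindle_left below 0.008 m) or (horizontal distance between spool_bare and spindle_right below 0.05 m and angle between the x axis of cap_right_mid and the x axis of stand, either way round above 0.7 rad and z of cap_right_mid in the frame of spindle_right below 0.034 m and horizontal distance between cap_right_mid and spindle_right below 0.008 m))), for 0.1 s.
At the end, for the whole second after the job is handed in: The cap of the spindle that carries the empty spool is held still in the gripper (finger force on it over 2 N, slower than 30 mm/s), its centre more than 76 mm above the spool's top, so that its foot is at least 30 mm above the spindle's tip; the other cap is within 6 mm and 0.3 rad of where it was (((horizontal distance between spool_bare and spindle_left below 0.05 m and z of cap_left_mid in the frame of spindle_left above 0.076 m and contact force between the fingers and cap_left above 2 N and linear speed of cap_left below 0.03 m/s and distance of cap_right_mid from where it was at the start of the episode below 0.006 m and angle between the x axis of cap_right_mid and the x axis of stand, either way round below 0.3 rad) or (horizontal distance between spool_bare and spindle_right below 0.05 m and z of cap_right_mid in the frame of spindle_right above 0.076 m and contact force between the fingers and cap_right above 2 N and linear speed of cap_right below 0.03 m/s and distance of cap_left_mid from where it was at the start of the episode below 0.006 m and angle between the x axis of cap_left_mid and the x axis of stand, either way round below 0.3 rad))); the arm keeps its last pose, push and grip.
It fails at once if the cap over the wound spool is turned or moved ((horizontal distance between spool_bare and spindle_left below 0.05 m and (distance of cap_right_mid from where it was at the start of the episode above 0.006 m or angle between the x axis of cap_right_mid and the x axis of stand, either way round above 0.3 rad)) or (horizontal distance between spool_bare and spindle_right below 0.05 m and (distance of cap_left_mid from where it was at the start of the episode above 0.006 m or angle between the x axis of cap_left_mid and the x axis of stand, either way round above 0.3 rad))).
It fails at once if the can, the spare spool, the bin or the screwdriver is moved by more than 30 mm (distance of any of can_mid, spare_mid, bin_mid, screwdriver_grip from where it was at the start of the episode above 0.03 m).
It also fails if it takes over 48 s, if anything falls off the work surface, if the arm or the gripper's body presses on something with over 40 N, if the wrist force passes 120 N, or if a joint passes its speed limit or range.

### The arm

A 6-joint arm with a two-finger parallel gripper is mounted at the origin on the work surface. World frame = base frame: x ahead of the robot, y to its left, z up, the work surface at z = 0. Lengths are in m, angles in rad, forces in N, time in s.
With the tool pointing down it reaches from about 0.375 to 0.9 m from the base axis. Payload 3.1 kg.
Tool frame: the origin (TCP) lies where the fingers leave the gripper's body, on its centre line; the fingertips stand 73 mm ahead of it and the grasp point (between the pads) lies 54 mm ahead of it; z points along the fingers, y is the line along which they close (so a half turn about z gives the same grasp; the last joint's range is limited). The gripper opens to 85 mm and grips with 20 to 120 N. Pads are 22 mm wide; open, the fingers measure 114 mm over their backs; the gripper's body (76 mm by 85 mm) begins 54 mm behind the grasp point. The pads swing forward as they close: fully open they stand 13 mm farther back than shut.
Start: joints at [-1.393, 0.527, 1.433, -0, 1.181, -0.178], TCP at [0.218, -0.586, 0.304] pointing down, gripper open.
Joint ranges: [-3.08, 3.08], [-0.75, 2.2], [0.22, 2.44], [-1.43, 4.57], [0, 2.65], [-2.85, 2.85]. Speed limits (rad/s): [2.79, 2.79, 3.14, 3.14, 3.14, 3.14].

### API

Orientations are given as a unit quaternion [x, y, z, w].
In Python, from station import manip gives the robot as it stands.
- The arm moves only by the shell command python3 -m crank 'ROWS' [FORCE]. ROWS is JSON, a list of rows, each an object with "dp": the shift along the tool's x, y, z normalised to -1 to 1, where 1 is 50 cm, a list of three; "delta_rot": the turn, a rotation vector about the tool's x, y, z normalised to -1 to 1, where 1 is 2 pi rad, a list of three; "fingers": the opening, from -1 (shut) to 1 (fully open). A call has 1 to 12 rows; each row shifts and turns the commanded pose from where the row before left it, along the tool's axes as they then stand; what a row does not reach is not made up. A row lasts 1/12 s, in which the tool goes at most 41.7 mm and 7.16 degrees, less where a joint would pass 70% of its speed; a pose out of reach is approached as far as the arm can. A call with a number of a shift or a turn outside -1 to 1 is refused whole. A call with a gripper value outside its range is refused whole. The fingers move at their own pace and stop on an object; FORCE is the grip in N (left out, the last holds). Time passes only in rows, so rows that do not move let the fingers close. It gives the time, the measured TCP pose, the force, the opening and the grip force at its end, in the units of the state.
- manip.sense(): the state, without advancing time (a new reading comes with each control period).
- manip.snapshot(name): name is "scene" or "top"; returns (picture, depth): 400x640x3 uint8, red, green, blue; 400x640 float32, m along the optical axis (not along the pixel's ray), 0 where there is no reading.
- manip.camera_model(name): a dict with "fx", "fy", "cx", "cy" (pixels), "k1" (the pictures are not rectified: a ray, as slopes to the right and down, at radius r is drawn at 1 + k1 r^2 times it, then the intrinsics apply), "origin" and "attitude" of the camera in the world. Camera axes: x right, y up, looking along -z (the intrinsics and any distortion apply to the point x, -y, -z); pixel columns grow to the right and rows downward; lengths in m; the calibration is good to about 2 mm. A picture is of the moment at which its call begins. camera_model takes no time and is no camera call.
- manip.sign_off(): hands the job in; it is judged then, once.
The state is a dict: "t": time; "q": joint angles; "qd": joint speeds; "tau": joint torques, N m; "tcp_pos": TCP position; "tool_rot": TCP orientation; "force": force on the tool from outside, world axes, zero at the start; "ft_torque": the same for the moment, N m; "finger_gap": opening from 0.0 (shut) to 1.0 (fully open); "gripper_force": force on a finger pad.
Only numpy, scipy, OpenCV 4.12 (cv2) and the standard library are available. Lean on these libraries where they do the work, as an engineer would, in place of code of your own. Each camera call takes 0.05 s, during which the arm holds its last target. There are 200 camera calls.

## Working session

There is one attempt and no reset: what is moved stays moved. The work goes in short steps, Python scripts to look and compute and a shell command to move; the robot and the scene stay as the last step left them, time stands still between calls to the robot, and variables do not carry over. Pictures are saved under pics/ and viewed, at most 10 in all, crops included, and the job is handed in when it is done.

```bash
mkdir -p pics; cat > h.py <<'E'
import numpy as np,cv2
from station import manip
from scipy.spatial.transform import Rotation as R
def snap(n):
    im,d=manip.snapshot(n); return im,d,manip.camera_model(n)
def att(m):
    a=np.array(m['attitude'],float); return a if a.shape==(3,3) else R.from_quat(a).as_matrix()
def cloud(d,m):
    h,w=d.shape; u,v=np.meshgrid(np.arange(w),np.arange(h))
    K=np.array([[m['fx'],0,m['cx']],[0,m['fy'],m['cy']],[0,0,1.]])
    p=np.stack([u,v],-1).reshape(-1,1,2).astype(np.float64)
    n=cv2.undistortPoints(p,K,np.array([m['k1'],0,0,0.])).reshape(h,w,2)
    c=np.stack([n[...,0]*d,-n[...,1]*d,-d],-1)
    return c@att(m).T+np.array(m['origin'])
E
python3 - <<'E'
from h import *
for n in("scene","top"):
    im,d,m=snap(n); np.savez('/tmp/'+n,im=im,d=d,P=cloud(d,m)); cv2.imwrite(f'pics/{n}0.png',im[...,::-1]); print(m)
print(manip.sense())
E
```

```text
{'fx': 396.3289982392239, 'fy': 396.3289982392239, 'cx': 313.2923442731457, 'cy': 207.98975328742281, 'k1': -0.09951273660034532, 'origin': array([ 0.99674841, -0.32050487,  0.91804638]), 'attitude': array([0.25257075, 0.1146559 , 0.3920352 , 0.87713764])}
{'fx': 370.2636795536849, 'fy': 370.2636795536849, 'cx': 316.372272058938, 'cy': 200.12181607061726, 'k1': -0.05668637922072828, 'origin': array([0.40660527, 0.02135338, 0.99769749]), 'attitude': array([ 0.08114798, -0.06696052, -0.64849623,  0.75391242])}
{'t': 0.1, 'q': array([-1.39249648e+00,  5.28361022e-01,  1.43378821e+00,  2.95340718e-05,
        1.18142484e+00, -1.78466004e-01]), 'qd': array([-0.00097628, -0.00180827, -0.0018703 , -0.00058931, -0.00307262,
       -0.00077419]), 'tau': array([-2.31132344e-04, -4.43303168e+01, -1.78586733e+01, -3.45503222e-04,
        3.85136227e-03,  1.82892097e-05]), 'tcp_pos': array([ 0.21823913, -0.58511031,  0.30303436]), 'tool_rot': array([ 9.84132425e-01,  1.77432772e-01,  1.37384400e-05, -9.90710056e-04]), 'force': array([0.26537132, 0.21088485, 0.21137688]), 'ft_torque': array([-0.0003042 , -0.02495074,  0.02198823]), 'gripper_force': 0.0, 'finger_gap': 0.9999549303402357}
```

View pics/scene0.png

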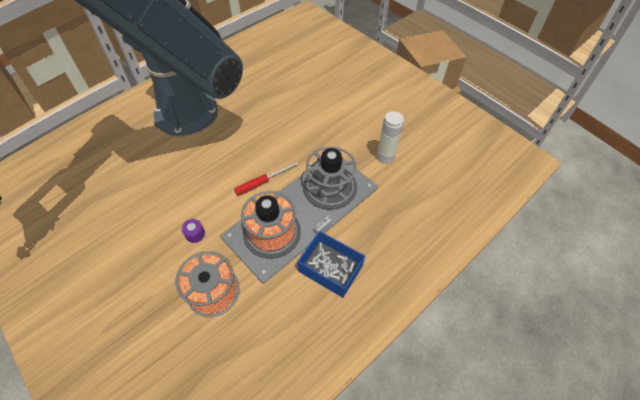

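View pics/top0.png

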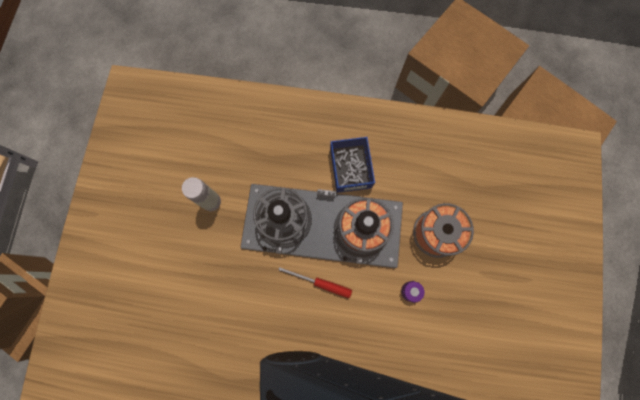

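In the scene view, the black caps are at (331,159) over the see-through grey spool and at (267,208) over the copper-wound spool. In the top view they are at (279,212) and (367,222). The purple look-alike is at scene (193,230) and top (413,292). The cap over the grey, bare spool (left spindle) fits the description. I'll confirm it in a crop and measure it.

```bash
python3 - <<'E'
from h import *
S=np.load('/tmp/scene.npz');T=np.load('/tmp/top.npz')
a=cv2.resize(S['im'][135:245,220:370],None,fx=4,fy=4,interpolation=cv2.INTER_CUBIC)
cv2.imwrite('pics/crop.png',a[...,::-1])
for nm,Z,pts in(('scene',S,[(331,159),(267,208)]),('top',T,[(279,212),(367,222)])):
    P=Z['P'];im=Z['im']
    for u,v in pts:
        w=np.zeros(P.shape[:2],bool); w[v-25:v+26,u-25:u+26]=1
        q=P[w&(P[...,2]>.148)&(P[...,2]<.163)]
        (cx,cy),r=cv2.minEnclosingCircle(q[:,:2].astype(np.float32)); 
        print(nm,len(q),'top',np.median(q,0).round(4),'mean',q.mean(0).round(4),'circ',round(cx,4),round(cy,4),round(r,4))
# flange tops (top view) and base plate rect
P=T['P']
m=((P[...,2]>.012)&(P[...,2]<.032)); m[:170]=0;m[285:]=0;m[:,:225]=0;m[:,415:]=0
g=T['im'].astype(int); m&=(np.ptp(g,axis=-1)<25)
n,l,st,c=cv2.connectedComponentsWithStats(m.astype(np.uint8)); k=1+st[1:,4].argmax()
print('plate',cv2.minAreaRect((P[l==k][:,:2]*1000).astype(np.float32)), np.median(P[l==k][:,2]))
for s in((279,212),(367,222)):
    q=P[(P[...,2]>.106)&(P[...,2]<.124)]; 
    f=P[s[1],s[0]]; q=q[np.hypot(*(q[:,:2]-f[:2]).T)<.085]
    print('flange',len(q),cv2.minEnclosingCircle(q[:,:2].astype(np.float32)))
print('can', np.median(P[185:195,190:198].reshape(-1,3),0))
E
```

```text
scene 285 top [0.5544 0.1322 0.1545] mean [0.5539 0.1327 0.1543] circ 0.5529 0.1345 0.027
scene 348 top [ 0.5591 -0.0765  0.1554] mean [ 0.5588 -0.0763  0.1551] circ 0.5565 -0.0748 0.0269
top 391 top [0.5464 0.1356 0.1549] mean [0.5465 0.1358 0.1546] circ 0.547 0.1362 0.0272
top 404 top [ 0.552  -0.0731  0.1549] mean [ 0.5519 -0.0731  0.1548] circ 0.5525 -0.0739 0.0271
plate ((549.7454833984375, 31.98394775390625), (178.83145141601562, 416.5713806152344), 1.594416618347168) 0.015560703461835412
flange 884 ((0.5471330881118774, 0.1366235464811325), 0.06610775738954544)
flange 1745 ((0.5529439449310303, -0.07391348481178284), 0.06602508574724197)
can [0.56468003 0.33962374 0.1640067 ]
```

View pics/crop.png

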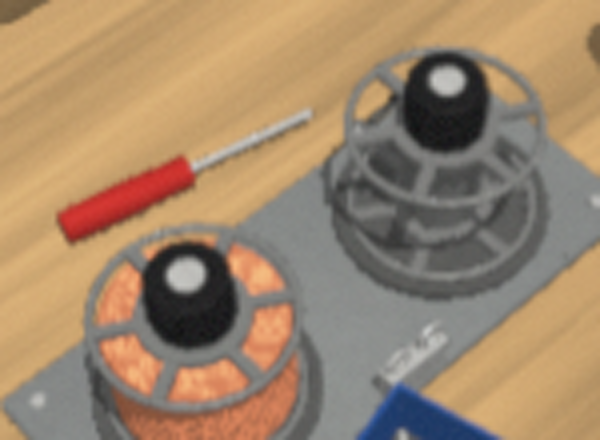

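The crop confirms it: the cap at crop (447,100) sits over the bare-barrel spool (left spindle), and the one at crop (188,290) is over copper wire. The target is about (0.549, 0.1355), with the stand yawed about 0.028 rad. I'll turn the wrist first, then travel over.

```bash
python3 -m crank '[{"dp":[0,0,0],"delta_rot":[0,0,-0.018],"fingers":1},{"dp":[0,0,0],"delta_rot":[0,0,-0.018],"fingers":1},{"dp":[0,0,0],"delta_rot":[0,0,-0.018],"fingers":1},{"dp":[0,0,0],"delta_rot":[0,0,-0.018],"fingers":1},{"dp":[0,0,0],"delta_rot":[0,0,-0.018],"fingers":1},{"dp":[0,0,0],"delta_rot":[0,0,-0.018],"fingers":1},{"dp":[0,0,0],"delta_rot":[0,0,-0.018],"fingers":1},{"dp":[0,0,0],"delta_rot":[0,0,-0.018],"fingers":1},{"dp":[0,0,0],"delta_rot":[0,0,-0.018],"fingers":1},{"dp":[0,0,0],"delta_rot":[0,0,-0.018],"fingers":1},{"dp":[0,0,0],"delta_rot":[0,0,-0.018],"fingers":1},{"dp":[0,0,0],"delta_rot":[0,0,0],"fingers":1}]'
python3 -m crank '[{"dp":[0.059,0.029,0],"delta_rot":[0,0,0],"fingers":1},{"dp":[0.059,0.029,0],"delta_rot":[0,0,0],"fingers":1},{"dp":[0.059,0.029,0],"delta_rot":[0,0,0],"fingers":1},{"dp":[0.059,0.029,0],"delta_rot":[0,0,0],"fingers":1},{"dp":[0.059,0.029,0],"delta_rot":[0,0,0],"fingers":1},{"dp":[0.059,0.029,0],"delta_rot":[0,0,0],"fingers":1},{"dp":[0.059,0.029,0],"delta_rot":[0,0,0],"fingers":1},{"dp":[0.059,0.029,0],"delta_rot":[0,0,0],"fingers":1},{"dp":[0.059,0.029,0],"delta_rot":[0,0,0],"fingers":1},{"dp":[0.059,0.029,0],"delta_rot":[0,0,0],"fingers":1},{"dp":[0.059,0.029,0],"delta_rot":[0,0,0],"fingers":1},{"dp":[0.059,0.029,0],"delta_rot":[0,0,0],"fingers":1}]'
```

```text
t: 1.1
tcp_pos: [0.2183, -0.5853, 0.3033]
tool_rot: [0.696, 0.718, 0.0, -0.001]
force: [1.1, -0.5, -0.1]
finger_gap: 1.003
gripper_force: 0.0
t: 2.1
tcp_pos: [0.3819, -0.2249, 0.3039]
tool_rot: [0.698, 0.716, 0.0, -0.0]
force: [0.4, 0.1, -0.2]
finger_gap: 0.999
gripper_force: 0.0
```

```bash
python3 -m crank '[{"dp":[0.059,0.029,0],"delta_rot":[0,0,0],"fingers":1},{"dp":[0.059,0.029,0],"delta_rot":[0,0,0],"fingers":1},{"dp":[0.059,0.029,0],"delta_rot":[0,0,0],"fingers":1},{"dp":[0.059,0.029,0],"delta_rot":[0,0,0],"fingers":1},{"dp":[0.059,0.029,0],"delta_rot":[0,0,0],"fingers":1},{"dp":[0.059,0.029,0],"delta_rot":[0,0,0],"fingers":1},{"dp":[0.059,0.029,0],"delta_rot":[0,0,0],"fingers":1},{"dp":[0.059,0.029,0],"delta_rot":[0,0,0],"fingers":1},{"dp":[0.059,0.029,0],"delta_rot":[0,0,0],"fingers":1},{"dp":[0.05,0.025,0],"delta_rot":[0,0,0],"fingers":1},{"dp":[0.03,0.015,0],"delta_rot":[0,0,0],"fingers":1},{"dp":[0,0,0],"delta_rot":[0,0,0],"fingers":1}]'
python3 -m crank '[{"dp":[0,0,0],"delta_rot":[0,0,0],"fingers":1},{"dp":[0,0,0],"delta_rot":[0,0,0],"fingers":1},{"dp":[0,0,0],"delta_rot":[0,0,0],"fingers":1}]'
python3 - <<'E'
from h import *
s=manip.sense();print(s['tcp_pos'],s['q'])
r=R.from_quat(s['tool_rot']).as_matrix();print(r.round(4))
print('tool-frame shift to cap, normalised',r.T@(np.array([.549,.1355,.193])-s['tcp_pos'])/.5)
im,d,m=snap('scene');cv2.imwrite('pics/s2.png',cv2.resize(im[40:260,200:460],None,fx=3,fy=2.7)[...,::-1])
E
```

```text
t: 3.1
tcp_pos: [0.5239, 0.0862, 0.3038]
tool_rot: [0.696, 0.718, 0.001, 0.0]
force: [-0.8, -0.3, 0.4]
finger_gap: 0.998
gripper_force: 0.0
t: 3.35
tcp_pos: [0.5223, 0.0824, 0.3037]
tool_rot: [0.697, 0.717, -0.0, -0.0]
force: [0.8, 0.2, 0.3]
finger_gap: 1.002
gripper_force: 0.0
[0.5222577  0.08237419 0.30371862] [-5.49304632e-02  3.98961522e-01  1.67280303e+00 -3.89581098e-04
  1.07088017e+00 -8.27292753e-02]
[[-2.800e-02  9.996e-01 -1.100e-03]
 [ 9.996e-01  2.800e-02 -3.000e-04]
 [-3.000e-04 -1.100e-03 -1.000e+00]]
tool-frame shift to cap, normalised [0.10476955 0.05667517 0.22134978]
```

View pics/s2.png

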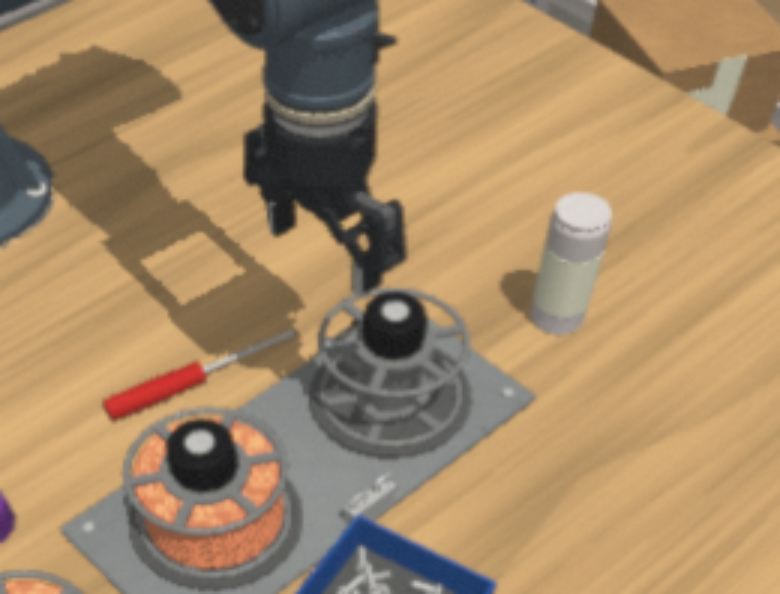

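The gripper at about (330,190) in the crop is short of the target cap at (395,325), with fingers open and correctly aligned. I'll finish the horizontal shift and recheck the x position against the flange rim.

```bash
python3 -m crank '[{"dp":[0.035,0.019,0],"delta_rot":[0,0,0],"fingers":1},{"dp":[0.035,0.019,0],"delta_rot":[0,0,0],"fingers":1},{"dp":[0.035,0.019,0.03],"delta_rot":[0,0,0],"fingers":1},{"dp":[0,0,0.03],"delta_rot":[0,0,0],"fingers":1},{"dp":[0,0,0.03],"delta_rot":[0,0,0],"fingers":1},{"dp":[0,0,0],"delta_rot":[0,0,0],"fingers":1},{"dp":[0,0,0],"delta_rot":[0,0,0],"fingers":1},{"dp":[0,0,0],"delta_rot":[0,0,0],"fingers":1}]'
python3 - <<'E'
from h import *
for nm,f in(('scene',(.553,.134)),('top',(.547,.136))):
    P=np.load(f'/tmp/{nm}.npz')['P'];q=P[(P[...,2]>.112)&(P[...,2]<.12)];q=q[np.hypot(*(q[:,:2]-f).T)<.08]
    print(nm,len(q),cv2.minEnclosingCircle(q[:,:2].astype(np.float32)),np.median(q[:,2]))
    q=P[(P[...,2]>.1535)&(P[...,2]<.16)];q=q[np.hypot(*(q[:,:2]-f).T)<.04]
    print(' captop',len(q),cv2.minEnclosingCircle(q[:,:2].astype(np.float32)))
s=manip.sense();r=R.from_quat(s['tool_rot']).as_matrix();print(s['tcp_pos'],r.T@(np.array([.549,.1355,.193])-s['tcp_pos'])/.5)
E
```

```text
t: 4.07
tcp_pos: [0.5501, 0.1359, 0.2596]
tool_rot: [0.697, 0.717, 0.0, 0.0]
force: [0.5, 0.0, -0.1]
finger_gap: 0.998
gripper_force: 0.0
scene 566 ((0.5532578825950623, 0.1350664347410202), 0.06712907552719116) 0.11424189493609122
 captop 213 ((0.552768886089325, 0.13385096192359924), 0.026534274220466614)
top 821 ((0.5470713376998901, 0.13635748624801636), 0.065834641456604) 0.11463076306192166
 captop 302 ((0.5470823645591736, 0.1363348662853241), 0.02567940205335617)
[0.55011268 0.13594004 0.25961154] [-0.00081037 -0.00237848  0.13322087]
```

```bash
python3 -m crank '[{"dp":[0,0,0.033],"delta_rot":[0,0,0],"fingers":1},{"dp":[0,0,0.033],"delta_rot":[0,0,0],"fingers":1},{"dp":[0,0,0.033],"delta_rot":[0,0,0],"fingers":1},{"dp":[0,0,0.033],"delta_rot":[0,0,0],"fingers":1},{"dp":[0,0,0],"delta_rot":[0,0,0],"fingers":1},{"dp":[0,0,0],"delta_rot":[0,0,0],"fingers":0.5},{"dp":[0,0,0],"delta_rot":[0,0,0],"fingers":0.5},{"dp":[0,0,0],"delta_rot":[0,0,0],"fingers":0.5},{"dp":[0,0,0],"delta_rot":[0,0,0],"fingers":0.5}]' 40
python3 - <<'E'
from h import *
print(manip.sense()['tcp_pos'])
im,d,m=snap('scene');cv2.imwrite('pics/s3.png',cv2.resize(im[80:230,260:420],None,fx=4.5,fy=4,interpolation=cv2.INTER_CUBIC)[...,::-1])
E
```

```text
t: 4.82
tcp_pos: [0.5505, 0.1367, 0.1943]
tool_rot: [0.696, 0.718, 0.001, 0.001]
force: [0.4, 0.5, 0.9]
finger_gap: 0.743
gripper_force: 0.0
[0.55049018 0.13667768 0.19428727]
```

View pics/s3.png

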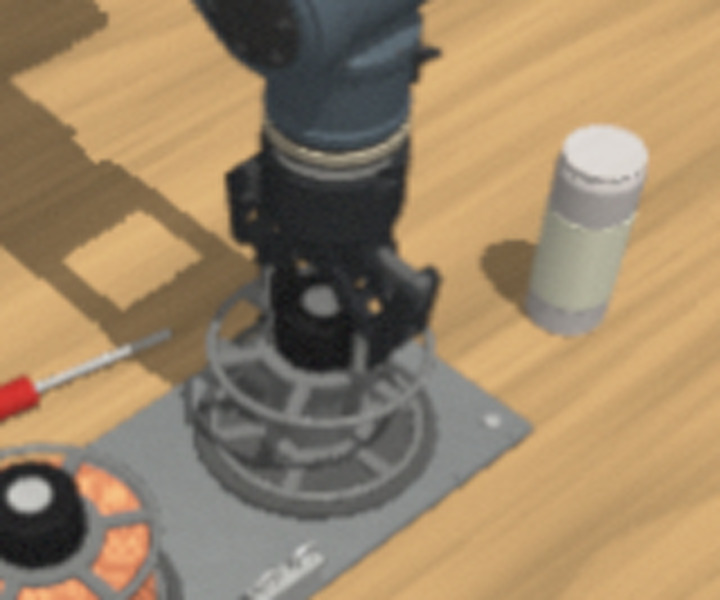

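The fingers straddle the cap at about (315,320) in the crop, with the can and the other cap well clear. I'll close gently.

```bash
python3 -m crank '[{"dp":[0,0,0],"delta_rot":[0,0,0],"fingers":0.1},{"dp":[0,0,0],"delta_rot":[0,0,0],"fingers":0.1},{"dp":[0,0,0],"delta_rot":[0,0,0],"fingers":0.1},{"dp":[0,0,0],"delta_rot":[0,0,0],"fingers":0.1},{"dp":[0,0,0],"delta_rot":[0,0,0],"fingers":0.1},{"dp":[0,0,0],"delta_rot":[0,0,0],"fingers":-0.2},{"dp":[0,0,0],"delta_rot":[0,0,0],"fingers":-0.2},{"dp":[0,0,0],"delta_rot":[0,0,0],"fingers":-0.2},{"dp":[0,0,0],"delta_rot":[0,0,0],"fingers":-0.2}]' 60
python3 -c "
from h import *
s=manip.sense();print(s['force'],s['ft_torque'],s['q'][5],s['tcp_pos'])"
```

```text
t: 5.62
tcp_pos: [0.5492, 0.1368, 0.1939]
tool_rot: [0.696, 0.718, -0.0, -0.0]
force: [-2.0, -0.1, 7.1]
finger_gap: 0.595
gripper_force: 64.1
[-2.02062213 -0.08666959  7.09719398] [ 0.00706001  0.47629975 -0.03595686] 0.016481802925897234 [0.54915165 0.13679652 0.19393563]
```

Grip is good (64 N). First try: a little counter-clockwise from above (tool −z).

```bash
python3 -m crank '[{"dp":[0,0,0],"delta_rot":[0,0,-0.004],"fingers":-0.2},{"dp":[0,0,0],"delta_rot":[0,0,-0.004],"fingers":-0.2},{"dp":[0,0,0],"delta_rot":[0,0,-0.004],"fingers":-0.2},{"dp":[0,0,0],"delta_rot":[0,0,-0.004],"fingers":-0.2},{"dp":[0,0,0],"delta_rot":[0,0,-0.004],"fingers":-0.2},{"dp":[0,0,0],"delta_rot":[0,0,-0.004],"fingers":-0.2},{"dp":[0,0,0],"delta_rot":[0,0,0],"fingers":-0.2}]'
python3 -c "
from h import *
s=manip.sense();print(s['force'],s['ft_torque'],s['q'][5],s['tcp_pos'],R.from_quat(s['tool_rot']).as_euler('zyx'))"
```

```text
t: 6.2
tcp_pos: [0.5487, 0.1368, 0.1939]
tool_rot: [0.643, 0.766, 0.0, -0.002]
force: [-3.4, 0.2, 7.7]
finger_gap: 0.598
gripper_force: 64.3
[-3.37488919  0.17719251  7.71525303] [-0.05227878  0.56544791 -1.60056672] -0.12954240945895562 [0.54873397 0.13682655 0.19391542] [-1.74387922e+00 -2.29006691e-03 -3.13910048e+00]
```

Torque has risen to 1.6 N m, so that's the tightening stop. I'll go back and try the other way.

```bash
python3 -m crank '[{"dp":[0,0,0],"delta_rot":[0,0,0.008],"fingers":-0.2},{"dp":[0,0,0],"delta_rot":[0,0,0.008],"fingers":-0.2},{"dp":[0,0,0],"delta_rot":[0,0,0.008],"fingers":-0.2},{"dp":[0,0,-0.0003],"delta_rot":[0,0,0.006],"fingers":-0.2},{"dp":[0,0,-0.0003],"delta_rot":[0,0,0.006],"fingers":-0.2},{"dp":[0,0,-0.0003],"delta_rot":[0,0,0.006],"fingers":-0.2},{"dp":[0,0,-0.0003],"delta_rot":[0,0,0.006],"fingers":-0.2},{"dp":[0,0,0],"delta_rot":[0,0,0],"fingers":-0.2}]'
python3 -c "
from h import *
s=manip.sense();print(s['force'],s['ft_torque'],s['q'][5],s['tcp_pos'],R.from_quat(s['tool_rot']).as_euler('zyx'))"
```

```text
t: 6.87
tcp_pos: [0.549, 0.1369, 0.1939]
tool_rot: [0.749, 0.663, -0.001, -0.001]
force: [-2.4, 0.8, 3.5]
finger_gap: 0.598
gripper_force: 63.8
[-2.42994769  0.83375836  3.51982548] [ 0.09868756  0.45359858 -0.13617538] 0.16791908527981697 [0.54895865 0.13691279 0.19392893] [-1.44945959e+00 -1.55399247e-03 -3.14137645e+00]
```

Clockwise runs at low torque (0.14 N m), so this is the loosening way. I'll unscrew and climb with it at 4.4 mm/rad.

```bash
python3 -m crank '[{"dp":[0,0,-0.001],"delta_rot":[0,0,0.016],"fingers":-0.2},{"dp":[0,0,-0.001],"delta_rot":[0,0,0.016],"fingers":-0.2},{"dp":[0,0,-0.001],"delta_rot":[0,0,0.016],"fingers":-0.2},{"dp":[0,0,-0.001],"delta_rot":[0,0,0.016],"fingers":-0.2},{"dp":[0,0,-0.001],"delta_rot":[0,0,0.016],"fingers":-0.2},{"dp":[0,0,0],"delta_rot":[0,0,0],"fingers":-0.2},{"dp":[0,0,0],"delta_rot":[0,0,0],"fingers":-0.2}]'
python3 -c "
from h import *
s=manip.sense();print(s['force'],s['ft_torque'],s['q'][5],s['tcp_pos'],R.from_quat(s['tool_rot']).as_euler('zyx'))"
```

```text
t: 7.45
tcp_pos: [0.549, 0.1369, 0.1957]
tool_rot: [0.889, 0.458, -0.001, -0.001]
force: [-2.4, 1.2, -0.7]
finger_gap: 0.595
gripper_force: 63.3
[-2.36982157  1.19154864 -0.74073933] [0.18171173 0.33437748 0.00156719] 0.6667388707264931 [0.54900514 0.13685033 0.19570181] [-9.50437184e-01 -1.94573177e-03 -3.14132390e+00]
```

```bash
python3 -m crank '[{"dp":[0,0,-0.0009],"delta_rot":[0,0,0.016],"fingers":-0.2},{"dp":[0,0,-0.0009],"delta_rot":[0,0,0.016],"fingers":-0.2},{"dp":[0,0,-0.0009],"delta_rot":[0,0,0.016],"fingers":-0.2},{"dp":[0,0,-0.0009],"delta_rot":[0,0,0.016],"fingers":-0.2},{"dp":[0,0,-0.0009],"delta_rot":[0,0,0.016],"fingers":-0.2},{"dp":[0,0,-0.0009],"delta_rot":[0,0,0.016],"fingers":-0.2},{"dp":[0,0,-0.0009],"delta_rot":[0,0,0.016],"fingers":-0.2},{"dp":[0,0,-0.0009],"delta_rot":[0,0,0.016],"fingers":-0.2},{"dp":[0,0,0],"delta_rot":[0,0,0.016],"fingers":-0.2},{"dp":[0,0,0],"delta_rot":[0,0,0],"fingers":-0.2},{"dp":[0,0,0],"delta_rot":[0,0,0],"fingers":-0.2}]'
python3 -c "
from h import *
s=manip.sense();print(s['force'],s['ft_torque'],s['q'][5],s['tcp_pos'],R.from_quat(s['tool_rot']).as_euler('zyx'))
im,d,m=snap('scene');cv2.imwrite('pics/s4.png',cv2.resize(im[80:230,260:420],None,fx=4.5,fy=4,interpolation=cv2.INTER_CUBIC)[...,::-1])"
```

```text
t: 8.37
tcp_pos: [0.5493, 0.1369, 0.1995]
tool_rot: [1.0, 0.023, -0.001, -0.0]
force: [-2.5, 1.3, -0.1]
finger_gap: 0.599
gripper_force: 63.7
[-2.53142699  1.2720633  -0.06419649] [ 0.23115891  0.45435385 -0.02127542] 1.570403205340144 [0.54931033 0.13686678 0.19953754] [-4.67340967e-02 -1.09292616e-03 -3.14124551e+00]
```

View pics/s4.png

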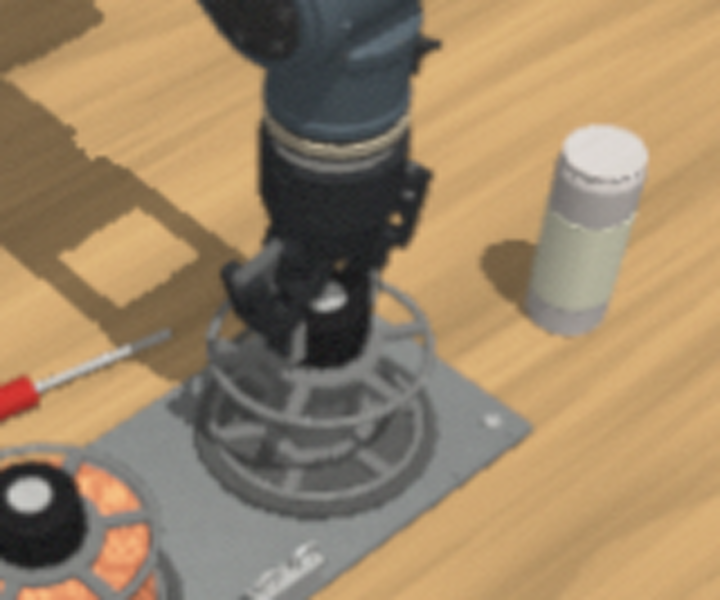

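The image shows the cap still gripped at about (330,320) in the crop and turned roughly 89°. Torque and vertical force are near zero, so it's out of the thread. I'll lift gently first.

```bash
python3 -m crank '[{"dp":[0,0,-0.006],"delta_rot":[0,0,0],"fingers":-0.2},{"dp":[0,0,-0.006],"delta_rot":[0,0,0],"fingers":-0.2},{"dp":[0,0,-0.006],"delta_rot":[0,0,0],"fingers":-0.2},{"dp":[0,0,0],"delta_rot":[0,0,0],"fingers":-0.2}]'
```

```text
t: 8.75
tcp_pos: [0.55, 0.1365, 0.2093]
tool_rot: [1.0, 0.022, 0.0, 0.0]
force: [-2.2, 0.8, 0.5]
finger_gap: 0.597
gripper_force: 63.4
```

No resistance, so I'll lift the rest of the way.

```bash
python3 -m crank '[{"dp":[0,0,-0.02],"delta_rot":[0,0,0],"fingers":-0.2},{"dp":[0,0,-0.02],"delta_rot":[0,0,0],"fingers":-0.2},{"dp":[0,0,-0.02],"delta_rot":[0,0,0],"fingers":-0.2},{"dp":[0,0,-0.02],"delta_rot":[0,0,0],"fingers":-0.2},{"dp":[0,0,-0.025],"delta_rot":[0,0,0],"fingers":-0.2},{"dp":[0,0,-0.025],"delta_rot":[0,0,0],"fingers":-0.2},{"dp":[0,0,-0.025],"delta_rot":[0,0,0],"fingers":-0.2},{"dp":[0,0,-0.025],"delta_rot":[0,0,0],"fingers":-0.2},{"dp":[0,0,-0.02],"delta_rot":[0,0,0],"fingers":-0.2},{"dp":[0,0,-0.01],"delta_rot":[0,0,0],"fingers":-0.2},{"dp":[0,0,0],"delta_rot":[0,0,0],"fingers":-0.2},{"dp":[0,0,0],"delta_rot":[0,0,0],"fingers":-0.2}]'
python3 -m crank '[{"dp":[0,0,0],"delta_rot":[0,0,0],"fingers":-0.2},{"dp":[0,0,0],"delta_rot":[0,0,0],"fingers":-0.2},{"dp":[0,0,0],"delta_rot":[0,0,0],"fingers":-0.2},{"dp":[0,0,0],"delta_rot":[0,0,0],"fingers":-0.2}]'
python3 -c "
from h import *
im,d,m=snap('scene');cv2.imwrite('pics/s5.png',cv2.resize(im[60:260,220:420],None,fx=3,fy=3,interpolation=cv2.INTER_CUBIC)[...,::-1])"
```

```text
t: 9.75
tcp_pos: [0.5497, 0.1366, 0.3139]
tool_rot: [1.0, 0.021, 0.0, -0.0]
force: [-0.1, -0.6, -0.8]
finger_gap: 0.597
gripper_force: 63.4
t: 10.08
tcp_pos: [0.5496, 0.1367, 0.313]
tool_rot: [1.0, 0.021, -0.001, 0.0]
force: [-0.0, -1.7, -0.5]
finger_gap: 0.6
gripper_force: 63.4
```

View pics/s5.png

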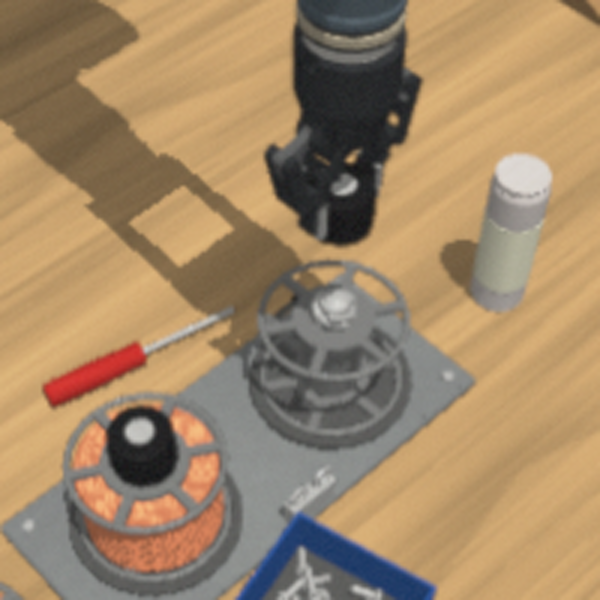

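The cap at crop (345,210) is held well above the bare threaded spindle at (335,305), with its foot about 93 mm over the tip. The other cap at (142,445) and the bystanders are untouched.

```bash
python3 -c "
from station import manip
print(manip.sign_off())"
```

```text
the job is handed in; nothing more can be done
None
```

I unscrewed the cap over the empty spool (left spindle, clockwise from above, so a left-hand thread), lifted it about 93 mm above the spindle's tip and handed the job in with it still gripped; the other cap and everything else were left where they were.

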